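Run along the bowed vial row and press the blue caps home

TASK

With the fingertips, follow the bowed row of sample vials from the yellow-marked end of the rack to the other end and gently press each blue cap fully home as you come to it, passing just above the red caps, which must stay up. Keep the fingertips low over the row, within about 5 cm of the caps, from the first blue cap to the last. Do not grip, lift or tip any vial, and leave the other things on the bench where they are.

Things in the scene. Friction and masses are not known exactly. Their poses are not given: they have to be found in the camera images.
- rack: white vial rack fixed to the table, 90 x 320 x 30 mm high, blue strip on its -x side. Origin at the centre of its underside, y along its length, z up; turned up to 0.4 rad from world y. Six pockets in a shallow bow, 46 mm apart in y; in its frame (x, y) mm: (-16.0, -115), (3.2, -69), (12.8, -23), (12.8, 23), (3.2, 69), (-16.0, 115).
- start_mark: yellow disc, 18 mm across, 4 mm high, on top of one end of the rack: the end to start from. It is at rack y = +146 mm or -146 mm. Origin at the centre of its underside, 30 mm above the table
- end_mark: grey disc of the same size on the other end of the rack: the end to finish at
- blue0: blue-capped clear glass vial 1 of 4, loose, about 30 to 55 g, 23 mm across, upright in any of the six 20 mm deep pockets. Origin under its centre, 10 mm above the table; z up. The blue cap, 21.6 mm across, 8 mm high, has a small grey centre; its top is 62 mm above the origin (72 mm above the table) at joint value 0, 55 mm (65 mm) when fully home.
- cap_blue0 (a joint): how far the cap of blue vial 1 has been pushed down, m: starts at 0 to 0.0015 (standing proud), 0.007 is fully home on the glass. It needs about 4 N, does not spring back, and stops hard at the end.
- blue1: blue-capped clear glass vial 2 of 4, loose, about 30 to 55 g, 23 mm across, upright in any of the six 20 mm deep pockets. Origin under its centre, 10 mm above the table; z up. The blue cap, 21.6 mm across, 8 mm high, has a small grey centre; its top is 62 mm above the origin (72 mm above the table) at joint value 0, 55 mm (65 mm) when fully home.
- cap_blue1 (a joint): how far the cap of blue vial 2 has been pushed down, m: starts at 0 to 0.0015 (standing proud), 0.007 is fully home on the glass. It needs about 4 N, does not spring back, and stops hard at the end.
- blue2: blue-capped clear glass vial 3 of 4, loose, about 30 to 55 g, 23 mm across, upright in any of the six 20 mm deep pockets. Origin under its centre, 10 mm above the table; z up. The blue cap, 21.6 mm across, 8 mm high, has a small grey centre; its top is 62 mm above the origin (72 mm above the table) at joint value 0, 55 mm (65 mm) when fully home.
- cap_blue2 (a joint): how far the cap of blue vial 3 has been pushed down, m: starts at 0 to 0.0015 (standing proud), 0.007 is fully home on the glass. It needs about 4 N, does not spring back, and stops hard at the end.
- blue3: blue-capped clear glass vial 4 of 4, loose, about 30 to 55 g, 23 mm across, upright in any of the six 20 mm deep pockets. Origin under its centre, 10 mm above the table; z up. The blue cap, 21.6 mm across, 8 mm high, has a small grey centre; its top is 62 mm above the origin (72 mm above the table) at joint value 0, 55 mm (65 mm) when fully home.
- cap_blue3 (a joint): how far the cap of blue vial 4 has been pushed down, m: starts at 0 to 0.0015 (standing proud), 0.007 is fully home on the glass. It needs about 4 N, does not spring back, and stops hard at the end.
- red0: red-capped clear glass vial 1 of 2, loose, about 30 to 55 g, 23 mm across, upright in any of the six 20 mm deep pockets. Origin under its centre, 10 mm above the table; z up. The red cap, 21.6 mm across, 8 mm high, has a small grey centre; its top is 62 mm above the origin (72 mm above the table) at joint value 0, 55 mm (65 mm) when fully home.
- cap_red0 (a joint): how far the cap of red vial 1 has been pushed down, m: starts at 0 to 0.0015 (standing proud), 0.007 is fully home on the glass. Moves as easily as a blue one (about 4 N) and must stay up.
- red1: red-capped clear glass vial 2 of 2, loose, about 30 to 55 g, 23 mm across, upright in any of the six 20 mm deep pockets. Origin under its centre, 10 mm above the table; z up. The red cap, 21.6 mm across, 8 mm high, has a small grey centre; its top is 62 mm above the origin (72 mm above the table) at joint value 0, 55 mm (65 mm) when fully home.
- cap_red1 (a joint): how far the cap of red vial 2 has been pushed down, m: starts at 0 to 0.0015 (standing proud), 0.007 is fully home on the glass. Moves as easily as a blue one (about 4 N) and must stay up.
- beaker: bystander: glass beaker, 50 mm across, 60 mm high, standing beyond the rack; origin under its centre
- jar: bystander: white jar with blue cap, 44 mm across, 50 mm high, beyond the rack; origin under its centre
- scoop: bystander: steel sample scoop, 170 mm long, lying to the right of the rack; origin at its underside
- amber: bystander: amber glass bottle with blue cap, 70 mm across, 150 mm high, to the left of the rack; origin under its centre
- collar: bystander: blue plastic collar, 48 mm across, 14 mm high, lying between robot and rack; origin under its centre
There are look-alikes about, which are no part of the job. Leave any purple look-alike of the blue0 alone. Leave any purple look-alike of the blue1 alone.

How it is judged:
At the end, for the whole second after the job is handed in: All four blue caps are down at least 5.5 of 7 mm, both red caps are down less than 3.5 mm, and all six vials stand upright (within 0.15 rad) and seated in the rack's pockets (value of joint each of cap_blue0, cap_blue1, cap_blue2, cap_blue3 above 0.0055 m and value of joint each of cap_red0, cap_red1 below 0.0035 m and z of blue0 in the frame of rack between 0.006 and 0.014 m and z of blue1 in the frame of rack between 0.006 and 0.014 m and z of blue2 in the frame of rack between 0.006 and 0.014 m and z of blue3 in the frame of rack between 0.006 and 0.014 m and z of red0 in the frame of rack between 0.006 and 0.014 m and z of red1 in the frame of rack between 0.006 and 0.014 m and angle between each of blue0, blue1, blue2, blue3, red0, red1's own z axis and vertical below 0.15 rad); the robot touches nothing.
It fails at once if a red cap is pushed down (more than 3.5 mm) (value of joint any of cap_red0, cap_red1 above 0.0035 m).
It fails at once if a blue cap is pressed before a blue one nearer to the yellow mark ((y of start_mark in the frame of rack above 0 m and y of blue0 in the frame of blue1 above 0.02 m and value of joint cap_blue1 above 0.004 m and value of joint cap_blue0 below 0.003 m) or (y of start_mark in the frame of rack below 0 m and y of blue0 in the frame of blue1 below -0.02 m and value of joint cap_blue1 above 0.004 m and value of joint cap_blue0 below 0.003 m) or (y of start_mark in the frame of rack above 0 m and y of blue0 in the frame of blue2 above 0.02 m and value of joint cap_blue2 above 0.004 m and value of joint cap_blue0 below 0.003 m) or (y of start_mark in the frame of rack below 0 m and y of blue0 in the frame of blue2 below -0.02 m and value of joint cap_blue2 above 0.004 m and value of joint cap_blue0 below 0.003 m) or (y of start_mark in the frame of rack above 0 m and y of blue0 in the frame of blue3 above 0.02 m and value of joint cap_blue3 above 0.004 m and value of joint cap_blue0 below 0.003 m) or (y of start_mark in the frame of rack below 0 m and y of blue0 in the frame of blue3 below -0.02 m and value of joint cap_blue3 above 0.004 m and value of joint cap_blue0 below 0.003 m) or (y of start_mark in the frame of rack above 0 m and y of blue1 in the frame of blue0 above 0.02 m and value of joint cap_blue0 above 0.004 m and value of joint cap_blue1 below 0.003 m) or (y of start_mark in the frame of rack below 0 m and y of blue1 in the frame of blue0 below -0.02 m and value of joint cap_blue0 above 0.004 m and value of joint cap_blue1 below 0.003 m) or (y of start_mark in the frame of rack above 0 m and y of blue1 in the frame of blue2 above 0.02 m and value of joint cap_blue2 above 0.004 m and value of joint cap_blue1 below 0.003 m) or (y of start_mark in the frame of rack below 0 m and y of blue1 in the frame of blue2 below -0.02 m and value of joint cap_blue2 above 0.004 m and value of joint cap_blue1 below 0.003 m) or (y of start_mark in the frame of rack above 0 m and y of blue1 in the frame of blue3 above 0.02 m and value of joint cap_blue3 above 0.004 m and value of joint cap_blue1 below 0.003 m) or (y of start_mark in the frame of rack below 0 m and y of blue1 in the frame of blue3 below -0.02 m and value of joint cap_blue3 above 0.004 m and value of joint cap_blue1 below 0.003 m) or (y of start_mark in the frame of rack above 0 m and y of blue2 in the frame of blue0 above 0.02 m and value of joint cap_blue0 above 0.004 m and value of joint cap_blue2 below 0.003 m) or (y of start_mark in the frame of rack below 0 m and y of blue2 in the frame of blue0 below -0.02 m and value of joint cap_blue0 above 0.004 m and value of joint cap_blue2 below 0.003 m) or (y of start_mark in the frame of rack above 0 m and y of blue2 in the frame of blue1 above 0.02 m and value of joint cap_blue1 above 0.004 m and value of joint cap_blue2 below 0.003 m) or (y of start_mark in the frame of rack below 0 m and y of blue2 in the frame of blue1 below -0.02 m and value of joint cap_blue1 above 0.004 m and value of joint cap_blue2 below 0.003 m) or (y of start_mark in the frame of rack above 0 m and y of blue2 in the frame of blue3 above 0.02 m and value of joint cap_blue3 above 0.004 m and value of joint cap_blue2 below 0.003 m) or (y of start_mark in the frame of rack below 0 m and y of blue2 in the frame of blue3 below -0.02 m and value of joint cap_blue3 above 0.004 m and value of joint cap_blue2 below 0.003 m) or (y of start_mark in the frame of rack above 0 m and y of blue3 in the frame of blue0 above 0.02 m and value of joint cap_blue0 above 0.004 m and value of joint cap_blue3 below 0.003 m) or (y of start_mark in the frame of rack below 0 m and y of blue3 in the frame of blue0 below -0.02 m and value of joint cap_blue0 above 0.004 m and value of joint cap_blue3 below 0.003 m) or (y of start_mark in the frame of rack above 0 m and y of blue3 in the frame of blue1 above 0.02 m and value of joint cap_blue1 above 0.004 m and value of joint cap_blue3 below 0.003 m) or (y of start_mark in the frame of rack below 0 m and y of blue3 in the frame of blue1 below -0.02 m and value of joint cap_blue1 above 0.004 m and value of joint cap_blue3 below 0.003 m) or (y of start_mark in the frame of rack above 0 m and y of blue3 in the frame of blue2 above 0.02 m and value of joint cap_blue2 above 0.004 m and value of joint cap_blue3 below 0.003 m) or (y of start_mark in the frame of rack below 0 m and y of blue3 in the frame of blue2 below -0.02 m and value of joint cap_blue2 above 0.004 m and value of joint cap_blue3 below 0.003 m)).
It fails at once if between the first and the last blue cap the hand leaves the row (tool point over 160 mm above the table, about 70 mm above the caps, or over 220 mm sideways from the rack's centre) (value of joint any of cap_blue0, cap_blue1, cap_blue2, cap_blue3 above 0.004 m and value of joint any of cap_blue0, cap_blue1, cap_blue2, cap_blue3 below 0.004 m and (z of the grasp point in the frame of rack above 0.16 m or horizontal distance between the grasp point and rack above 0.22 m)).
It fails at once if a vial is lifted (more than 8 mm), tipped (more than 0.35 rad) or pressed harder than 45 N (z of any of blue0, blue1, blue2, blue3, red0, red1 in the frame of rack above 0.018 m or angle between any of blue0, blue1, blue2, blue3, red0, red1's own z axis and vertical above 0.35 rad or contact force between the fingers and blue0 above 45 N or contact force between the fingers and blue1 above 45 N or contact force between the fingers and blue2 above 45 N or contact force between the fingers and blue3 above 45 N or contact force between the fingers and red0 above 45 N or contact force between the fingers and red1 above 45 N).
It fails at once if a bystander is moved by more than 30 mm (distance of any of beaker, jar, scoop, amber, collar from where it was at the start of the episode above 0.03 m).
It also fails if it takes over 48 s, if anything falls off the work surface, if the arm or the gripper's body presses on something with over 40 N, if the wrist force passes 120 N, or if a joint passes its speed limit or range.

ROBOT

A 6-joint arm with a two-finger parallel gripper is mounted at the origin on the work surface. World frame = base frame: x ahead of the robot, y to its left, z up, the work surface at z = 0. Lengths are in m, angles in rad, forces in N, time in s.
With the tool pointing down it reaches from about 0.425 to 0.95 m from the base axis. Payload 3.5 kg.
Tool frame: the origin (TCP) lies between the finger pads, 19 mm behind the fingertips; this is the grasp point; z points along the fingers, y is the line along which they close (so a half turn about z gives the same grasp; the last joint's range is limited). The gripper opens to 85 mm and grips with 20 to 120 N. Pads are 22 mm wide; open, the fingers measure 114 mm over their backs; the gripper's body (76 mm by 85 mm) begins 54 mm behind the grasp point. The pads swing forward as they close: fully open they stand 13 mm farther back than shut.
Start: joints at [-1.475, 0.286, 1.577, -0, 1.279, -0.15], TCP at [0.164, -0.655, 0.25] pointing down, gripper open.
Joint ranges: [-2.77, 2.77], [-0.9, 2.22], [0.21, 2.48], [-1.53, 4.67], [0.24, 2.81], [-2.84, 2.84]. Speed limits (rad/s): [2.79, 2.79, 3.14, 3.14, 3.14, 3.14].

INTERFACE

Orientations are given as a unit quaternion [x, y, z, w].
In Python, from plant import monitor, eyes, ctrl gives the robot as it stands.
- The arm moves only by the shell command python3 -m handwheel 'ROWS' [FORCE]. ROWS is JSON, a list of rows, each a list of 7 numbers: the shift along the tool's x, y, z in units of 40 cm (1.0 is 40 cm), then the turn, a rotation vector about the tool's x, y, z in units of pi rad (1.0 is pi rad), then the opening, from -1 (shut) to 1 (fully open). A call has 1 to 12 rows; each row is the pose to reach, as a shift and turn from the pose commanded when the call began, along the tool's axes at that moment, turning the shorter way round; what a row does not reach only later rows make up. A row lasts 1/8 s, in which the tool goes at most 62.5 mm and 10.7 degrees, less where a joint would pass 70% of its speed; a pose out of reach is approached as far as the arm can. A call with a number of a shift or a turn outside -1 to 1 is refused whole. A call with a gripper value outside its range is refused whole. The fingers move at their own pace and stop on an object; FORCE is the grip in N (left out, the last holds). Time passes only in rows, so rows that repeat a pose let the fingers close. It gives the time, the measured TCP pose, the force, the opening and the grip force at its end, in the units of the state.
- monitor.get_state(): the state, without advancing time (a new reading comes with each control period).
- eyes.read_camera(name): name is "side" or "top" or "wrist"; returns the picture (480x640x3 uint8, red, green, blue); there is no depth.
- eyes.camera_params(name): a dict with "K" (3x3 intrinsics, pixels), "R" (3x3) and "t" (3): a world point X has camera coordinates R X + t. Camera axes: x right, y down, z forward; pixel columns grow to the right and rows downward; lengths in m; the calibration is good to about 2 mm. A picture is of the moment at which its call begins: read the wrist's pose just before it. camera_params takes no time and is no camera call; for the wrist camera it gives the pose at the moment of the call.
- ctrl.sign_off(): hands the job in; it is judged then, once.
The state is a dict: "time": time; "qpos": joint angles; "dq": joint speeds; "joint_efforts": joint torques, N m; "eef_pos": TCP position; "tcp_rot": TCP orientation; "contact_force": force on the tool from outside, world axes, zero at the start; "wrist_torque": the same for the moment, N m; "opening": opening from 0.0 (shut) to 1.0 (fully open); "finger_force": force on a finger pad.
Only numpy, scipy, OpenCV 4.12 (cv2) and the standard library are available. Lean on these libraries where they do the work, as an engineer would, in place of code of your own. Each camera call takes 0.05 s, during which the arm holds its last target. There are 200 camera calls.

## Working session

There is one attempt and no reset: what is moved stays moved. The work goes in short steps, Python scripts to look and compute and a shell command to move; the robot and the scene stay as the last step left them, time stands still between calls to the robot, and variables do not carry over. Pictures are saved under pics/ and viewed, at most 10 in all, crops included, and the job is handed in when it is done.

```bash
ls; mkdir -p pics; python3 - <<'E'
from plant import monitor, eyes, ctrl
import cv2
print(monitor.get_state())
for n in ("top","side"):
    im=eyes.read_camera(n); cv2.imwrite(f"pics/{n}0.png",im[:,:,::-1])
    print(n,eyes.camera_params(n))
E
```

```text
pics
{'time': 0.0, 'qpos': array([-1.47497849e+00,  2.87200120e-01,  1.57816641e+00,  3.92974873e-05,
        1.27859688e+00, -1.49987459e-01]), 'dq': array([-0.00154663, -0.00170891,  0.00062592,  0.00058684, -0.00080057,
        0.00119621]), 'joint_efforts': array([ 1.19680622e-03, -4.05983198e+01, -2.92626733e+01, -9.68571408e-05,
        5.85433198e-03, -4.80337157e-07]), 'eef_pos': array([ 0.16423952, -0.65408834,  0.24862988]), 'tcp_rot': array([ 9.92456971e-01,  1.22587746e-01,  5.09041103e-05, -1.18443501e-03]), 'contact_force': array([ 0.07233238, -0.18161744, -0.76192155]), 'wrist_torque': array([-0.02817093,  0.01749485, -0.02831484]), 'finger_force': 0.0, 'opening': 1.0013702288558786}
top {'K': array([[541.78905386,   0.        , 315.66207551],
       [  0.        , 541.78905386, 242.90540096],
       [  0.        ,   0.        ,   1.        ]]), 'R': array([[ 0.02561772, -0.99959062,  0.01274048],
       [-0.99825903, -0.02625676, -0.05281555],
       [ 0.05312846, -0.01136529, -0.99852301]]), 't': array([0.04309005, 0.56612088, 1.1463661 ])}
side {'K': array([[523.58714421,   0.        , 321.06206827],
       [  0.        , 523.58714421, 233.12163954],
       [  0.        ,   0.        ,   1.        ]]), 'R': array([[-0.92478606, -0.38043949,  0.00604434],
       [-0.27631531,  0.66058676, -0.69805084],
       [ 0.26157329, -0.64721783, -0.71602269]]), 't': array([0.55048796, 0.17448836, 1.01335879])}
```

View pics/top0.png

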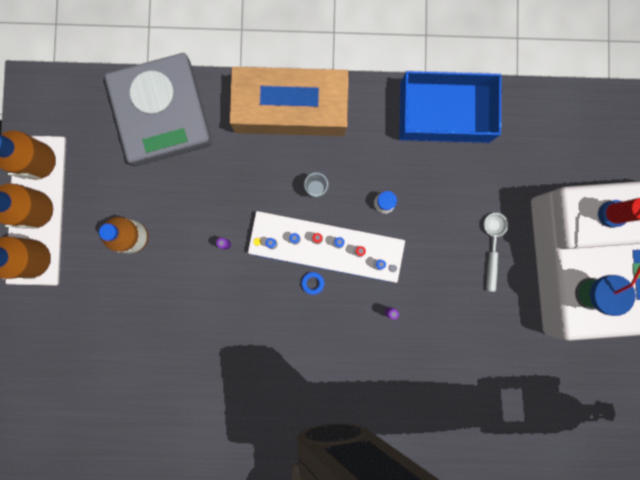

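View pics/side0.png

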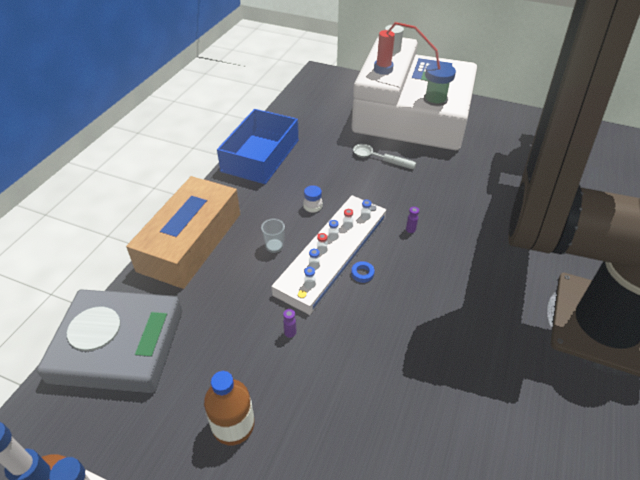

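The top view has six caps, left to right: blue (270,243), blue (294,238), red (317,238), blue (339,242), red (361,251) and blue (380,265). The yellow mark is at (257,241) and the grey one at (392,268).

Things that could be mistaken for a blue cap:
- purple vials at (222,243) and (393,314)
- jar cap at (387,201)
- amber bottle cap at (108,232)
- collar at (313,283)

I choose the four blue caps standing in the white rack.

```bash
cat > h.py <<'E'
import numpy as np, cv2
from plant import monitor, eyes, ctrl
from scipy.spatial.transform import Rotation as Rot
P=np.array([(-16,-115),(3.2,-69),(12.8,-23),(12.8,23),(3.2,69),(-16,115)])/1000
def ray(n,uv,z):
    p=eyes.camera_params(n); d=p["R"].T@np.linalg.inv(p["K"])@[uv[0],uv[1],1]; c=-p["R"].T@p["t"]
    return (c+d*(z-c[2])/d[2])[:2]
def blobs(im,box):
    hsv=cv2.cvtColor(im,cv2.COLOR_RGB2HSV); x0,y0,x1,y1=box; out=[]
    for name,rs in dict(blue=[(105,125)],red=[(0,8),(172,180)],yellow=[(20,35)]).items():
        m=sum(cv2.inRange(hsv,(a,110,60),(b,255,255)) for a,b in rs)
        k=np.zeros_like(m);k[y0:y1,x0:x1]=m[y0:y1,x0:x1]
        n,_,st,c=cv2.connectedComponentsWithStats(k)
        out+=[(name,c[i],st[i,4]) for i in range(1,n) if st[i,4]>=12]
    return out
def fit(A,B):  # A rack pts -> B world
    a,b=A-A.mean(0),B-B.mean(0); th=np.arctan2((a[:,0]*b[:,1]-a[:,1]*b[:,0]).sum(),(a*b).sum())
    R=np.array([[np.cos(th),-np.sin(th)],[np.sin(th),np.cos(th)]]); t=B.mean(0)-R@A.mean(0)
    return th,R,t,np.linalg.norm(A@R.T+t-B,axis=1)
E
python3 - <<'E'
from h import *
for n,box in (("top",(245,210,410,285)),("side",(270,195,390,310))):
    im=cv2.cvtColor(cv2.imread(f"pics/{n}0.png"),cv2.COLOR_BGR2RGB)
    bl=[(c,p,a,ray(n,p,0.034 if c=="yellow" else 0.068)) for c,p,a in blobs(im,box)]
    bl.sort(key=lambda b:b[3][1])
    for b in bl: print(n,b[0],b[1].round(1),b[2],b[3].round(4))
    B=np.array([b[3] for b in bl if b[0]!="yellow"])
    if len(B)==6:
        th,R,t,r=fit(P,B); print("th",th,"t",t,"res",r.round(4)); print((P@R.T+t).round(4))
    if n=="top": cv2.imwrite("pics/crop.png",cv2.resize(im[200:295,205:415,::-1],None,fx=3.8,fy=3.8,interpolation=cv2.INTER_CUBIC))
E
```

```text
top blue [380.2 264. ] 60 [ 0.5223 -0.0745]
top red [360.  250.6] 60 [ 0.5485 -0.0328]
top blue [338.6 242. ] 59 [0.5651 0.0114]
top red [316.8 237.5] 62 [0.5731 0.0564]
top blue [312.4 278. ] 189 [0.4903 0.0632]
top blue [293.9 237.8] 61 [0.5712 0.1031]
top blue [270.2 242.6] 66 [0.5602 0.1512]
top yellow [256.9 241.4] 44 [0.5638 0.1817]
side blue [366.5 203.1] 39 [ 0.5187 -0.0749]
side blue [312.8 197.1] 71 [ 0.6351 -0.0477]
side red [347.9 212.2] 36 [ 0.5464 -0.032 ]
side blue [333.3 223.4] 41 [0.5628 0.012 ]
side red [321.9 236.8] 46 [0.5702 0.0576]
side blue [313.7 252.8] 51 [0.5684 0.1049]
side blue [362.4 271.3] 330 [0.4627 0.1131]
side blue [309.4 271.1] 58 [0.5576 0.1521]
side yellow [301.6 293.8] 47 [0.5604 0.1846]
```

View pics/crop.png

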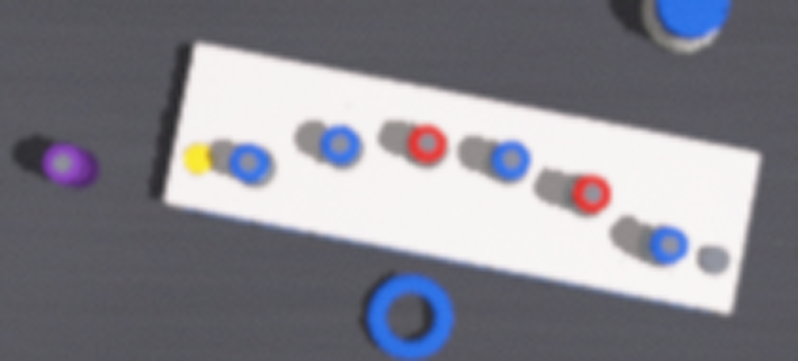

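The crop confirms the choice. The rack carries blue, blue, red, blue, red, blue counted from the yellow end, and the purple vials and the collar are off the rack. Next I fit the rack pose and plan the approach.

```bash
cat >> h.py <<'E'
T=np.array([[.5223,-.0745],[.5485,-.0328],[.5651,.0114],[.5731,.0564],[.5712,.1031],[.5602,.1512]])
S=np.array([[.5187,-.0749],[.5464,-.032],[.5628,.012],[.5702,.0576],[.5684,.1049],[.5576,.1521]])
def to(x,y,z):
    "tool-axis shift in row units from the current pose to a world point"
    s=monitor.get_state(); return (Rot.from_quat(s["tcp_rot"]).inv().apply(np.array([x,y,z])-s["eef_pos"])/.4).round(4)
E
python3 - <<'E'
from h import *
for B in (T,S,(T+S)/2):
    th,R,t,r=fit(P,B); print(th.round(4),t.round(4),(r*1e3).round(1))
print((P@R.T+t).round(4)[::-1])
print(to(.48,-.3,.25))
E
```

```text
-0.1663 [0.5567 0.0358] [0.6 0.  0.6 0.1 0.2 0.7]
-0.166 [0.554  0.0366] [0.9 0.6 0.2 0.5 0.8 0.7]
-0.1661 [0.5554 0.0362] [0.2 0.3 0.4 0.3 0.3 0.7]
[[ 0.5586  0.1523]
 [ 0.5699  0.1037]
 [ 0.5718  0.0568]
 [ 0.5642  0.0114]
 [ 0.5471 -0.0324]
 [ 0.5206 -0.0746]]
[ 0.9812 -0.6667 -0.0014]
```

```bash
python3 -m handwheel '[[0.98,-0.667,0,0,0,0,-1],[0.98,-0.667,0,0,0,0,-1],[0.98,-0.667,0,0,0,0,-1],[0.98,-0.667,0,0,0,0,-1],[0.98,-0.667,0,0,0,0,-1],[0.98,-0.667,0,0,0,0,-1],[0.98,-0.667,0,0,0,0,-1],[0.98,-0.667,0,0,0,0,-1],[0.98,-0.667,0,0,0,0,-1],[0.98,-0.667,0,0,0,0,-1]]' 20; python3 -c "
from h import *
print(to(.5586,.1523,.15), to(.5586,.1523,.12))"
```

```text
time: 1.35
eef_pos: [0.4791, -0.3008, 0.2496]
tcp_rot: [0.992, 0.123, -0.0, -0.0]
contact_force: [0.3, 0.6, 0.3]
opening: 0.002
finger_force: 0.0
[ 0.4687 -1.0501  0.2489] [ 0.4687 -1.0501  0.3239]
```

```bash
python3 -m handwheel '[[0.44,-0.98,0,0,0,0,-1],[0.44,-0.98,0,0,0,0,-1],[0.44,-0.98,0,0,0,0,-1],[0.44,-0.98,0,0,0,0,-1],[0.44,-0.98,0,0,0,0,-1],[0.44,-0.98,0,0,0,0,-1],[0.44,-0.98,0,0,0,0,-1],[0.44,-0.98,0,0,0,0,-1],[0.44,-0.98,0,0,0,0,-1],[0.44,-0.98,0,0,0,0,-1]]'; python3 -c "
from h import *
print(to(.5586,.1523,.11))"
```

```text
time: 2.6
eef_pos: [0.555, 0.1206, 0.2499]
tcp_rot: [0.993, 0.121, -0.0, 0.0]
contact_force: [-0.0, 0.6, -0.0]
opening: 0.001
finger_force: 0.0
[ 0.028  -0.0748  0.3497]
```

```bash
python3 -m handwheel '[[0.028,-0.075,0.0,0,0,0,-1],[0.028,-0.075,0.15,0,0,0,-1],[0.028,-0.075,0.25,0,0,0,-1],[0.028,-0.075,0.32,0,0,0,-1],[0.028,-0.075,0.35,0,0,0,-1],[0.028,-0.075,0.35,0,0,0,-1],[0.028,-0.075,0.35,0,0,0,-1]]'; python3 - <<'E'
from h import *
s=monitor.get_state(); im=eyes.read_camera("side"); cv2.imwrite("pics/s1.png",cv2.resize(im[140:320,230:420,::-1],None,fx=3,fy=3))
print(s["eef_pos"],to(.5586,.1523,.091))
E
```

```text
time: 3.48
eef_pos: [0.5597, 0.1541, 0.1118]
tcp_rot: [0.992, 0.122, 0.002, 0.0]
contact_force: [0.4, -0.5, -0.5]
opening: 0.003
finger_force: 0.0
[0.55970476 0.15405535 0.11179617] [-0.0041  0.0039  0.0523]
```

View pics/s1.png

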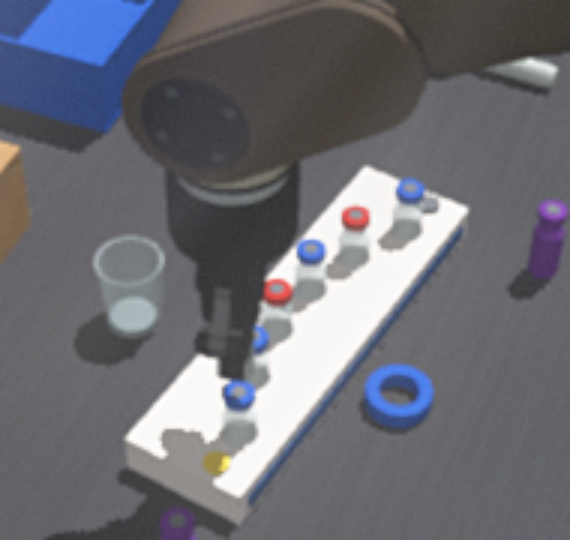

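The tips are at about (235,370) in the crop, directly over the first blue cap at (238,393). I press slowly and read the force.

```bash
python3 -m handwheel '[[-0.003,0.003,0.025,0,0,0,-1],[-0.003,0.003,0.04,0,0,0,-1],[-0.003,0.003,0.045,0,0,0,-1],[-0.003,0.003,0.05,0,0,0,-1],[-0.003,0.003,0.055,0,0,0,-1],[-0.003,0.003,0.06,0,0,0,-1],[-0.003,0.003,0.0625,0,0,0,-1],[-0.003,0.003,0.065,0,0,0,-1],[-0.003,0.003,0.065,0,0,0,-1],[-0.003,0.003,0.065,0,0,0,-1]]'; python3 -c "
from h import *
s=monitor.get_state();print(s['eef_pos'],s['contact_force'])"
```

```text
time: 4.78
eef_pos: [0.5576, 0.1529, 0.084]
tcp_rot: [0.992, 0.123, 0.0, -0.0]
contact_force: [-1.0, -0.2, 3.2]
opening: 0.002
finger_force: 1.8
[0.55760935 0.15290706 0.083999  ] [-0.95823127 -0.16340898  3.21092813]
```

```bash
python3 -m handwheel '[[0,0,0.0025,0,0,0,-1],[0,0,0.0025,0,0,0,-1],[0,0,0.0025,0,0,0,-1]]'
```

```text
time: 5.15
eef_pos: [0.558, 0.1529, 0.0838]
tcp_rot: [0.992, 0.123, 0.0, -0.0]
contact_force: [-1.0, 0.3, 6.0]
opening: 0.002
finger_force: 3.2
```

```bash
python3 -m handwheel '[[0,0,0.0025,0,0,0,-1],[0,0,0.0025,0,0,0,-1],[0,0,0.0025,0,0,0,-1]]'
```

```text
time: 5.52
eef_pos: [0.5586, 0.153, 0.0838]
tcp_rot: [0.992, 0.123, 0.001, 0.0]
contact_force: [-2.6, -0.2, 9.5]
opening: -0.002
finger_force: 4.9
```

The cap stops hard at 0.0838 with the force climbing to 9.5 N, so blue 1 is home. I lift 23 mm, move to blue 2 and press to the same depth.

```bash
python3 -m handwheel '[[0,0,-0.06,0,0,0,-1],[0,0,-0.06,0,0,0,-1],[-0.002,0.06,-0.06,0,0,0,-1],[-0.002,0.126,-0.06,0,0,0,-1],[-0.002,0.126,-0.06,0,0,0,-1],[-0.002,0.126,-0.06,0,0,0,-1],[-0.002,0.126,-0.04,0,0,0,-1],[-0.002,0.126,-0.03,0,0,0,-1],[-0.002,0.126,-0.03,0,0,0,-1]]';  python3 -c "
from h import *
print(to(.5699,.1037,.082))"
```

```text
time: 6.65
eef_pos: [0.5684, 0.1042, 0.0931]
tcp_rot: [0.992, 0.123, -0.001, -0.0]
contact_force: [-0.2, 0.2, -0.2]
opening: -0.004
finger_force: 0.0
[0.0033 0.0021 0.0278]
```

```bash
python3 -m handwheel '[[0.002,0.001,0.004,0,0,0,-1],[0.002,0.001,0.008,0,0,0,-1],[0.002,0.001,0.012,0,0,0,-1],[0.002,0.001,0.016,0,0,0,-1],[0.002,0.001,0.02,0,0,0,-1],[0.002,0.001,0.024,0,0,0,-1],[0.002,0.001,0.027,0,0,0,-1],[0.002,0.001,0.03,0,0,0,-1],[0.002,0.001,0.03,0,0,0,-1],[0.002,0.001,0.03,0,0,0,-1]]'
```

```text
time: 7.9
eef_pos: [0.5709, 0.1037, 0.0838]
tcp_rot: [0.992, 0.123, 0.001, 0.0]
contact_force: [-2.3, -0.3, 10.4]
opening: -0.002
finger_force: 4.9
```

Blue 2 is home. Next I pass about 15 mm above the red cap to blue 3.

```bash
python3 -m handwheel '[[0,0,-0.065,0,0,0,-1],[0,0,-0.065,0,0,0,-1],[0,0,-0.065,0,0,0,-1],[-0.02,0.06,-0.065,0,0,0,-1],[-0.04,0.12,-0.065,0,0,0,-1],[-0.06,0.18,-0.065,0,0,0,-1],[-0.07,0.22,-0.065,0,0,0,-1],[-0.07,0.22,-0.065,0,0,0,-1],[-0.07,0.22,-0.065,0,0,0,-1],[-0.07,0.22,-0.045,0,0,0,-1],[-0.07,0.22,-0.03,0,0,0,-1],[-0.07,0.22,-0.03,0,0,0,-1]]';  python3 -c "
from h import *
print(to(.5642,.0114,.082))"
```

```text
time: 9.4
eef_pos: [0.5635, 0.0119, 0.093]
tcp_rot: [0.992, 0.123, -0.001, -0.0]
contact_force: [0.2, 0.1, -0.5]
opening: -0.0
finger_force: 0.0
[0.0014 0.0017 0.0274]
```

```bash
python3 -m handwheel '[[0.001,0.001,0.004,0,0,0,-1],[0.001,0.001,0.008,0,0,0,-1],[0.001,0.001,0.012,0,0,0,-1],[0.001,0.001,0.016,0,0,0,-1],[0.001,0.001,0.02,0,0,0,-1],[0.001,0.001,0.024,0,0,0,-1],[0.001,0.001,0.027,0,0,0,-1],[0.001,0.001,0.03,0,0,0,-1],[0.001,0.001,0.03,0,0,0,-1],[0.001,0.001,0.03,0,0,0,-1]]'
```

```text
time: 10.65
eef_pos: [0.5657, 0.011, 0.0838]
tcp_rot: [0.992, 0.123, 0.001, 0.0]
contact_force: [-2.3, 0.3, 9.3]
opening: -0.004
finger_force: 5.0
```

Blue 3 is home. On to blue 4, passing over the second red cap.

```bash
python3 -m handwheel '[[0,0,-0.065,0,0,0,-1],[0,0,-0.065,0,0,0,-1],[0,0,-0.065,0,0,0,-1],[-0.04,0.05,-0.065,0,0,0,-1],[-0.08,0.1,-0.065,0,0,0,-1],[-0.12,0.14,-0.065,0,0,0,-1],[-0.159,0.181,-0.065,0,0,0,-1],[-0.159,0.181,-0.065,0,0,0,-1],[-0.159,0.181,-0.065,0,0,0,-1],[-0.159,0.181,-0.045,0,0,0,-1],[-0.159,0.181,-0.03,0,0,0,-1],[-0.159,0.181,-0.03,0,0,0,-1]]';  python3 -c "
from h import *
print(to(.5206,-.0746,.082))"
```

```text
time: 12.15
eef_pos: [0.5201, -0.074, 0.0929]
tcp_rot: [0.992, 0.123, -0.001, -0.0]
contact_force: [0.0, 0.3, 0.1]
opening: -0.0
finger_force: 0.0
[0.001  0.0019 0.0273]
```

```bash
python3 -m handwheel '[[0.001,0.001,0.004,0,0,0,-1],[0.001,0.001,0.008,0,0,0,-1],[0.001,0.001,0.012,0,0,0,-1],[0.001,0.001,0.016,0,0,0,-1],[0.001,0.001,0.02,0,0,0,-1],[0.001,0.001,0.024,0,0,0,-1],[0.001,0.001,0.027,0,0,0,-1],[0.001,0.001,0.03,0,0,0,-1],[0.001,0.001,0.03,0,0,0,-1],[0.001,0.001,0.03,0,0,0,-1]]'
```

```text
time: 13.4
eef_pos: [0.5221, -0.0752, 0.0837]
tcp_rot: [0.992, 0.123, 0.001, 0.0]
contact_force: [-2.2, 1.3, 10.0]
opening: -0.0
finger_force: 5.3
```

Blue 4 is home. I lift straight up, swing aside and check.

```bash
python3 -m handwheel '[[0,0,-0.1,0,0,0,-1],[0,0,-0.25,0,0,0,-1],[0,0,-0.4,0,0,0,-1],[0,0,-0.4,0,0,0,-1],[0,0.1,-0.4,0,0,0,-1],[0,0.25,-0.4,0,0,0,-1],[0,0.4,-0.4,0,0,0,-1],[0,0.5,-0.4,0,0,0,-1],[0,0.5,-0.4,0,0,0,-1],[0,0.5,-0.4,0,0,0,-1]]'; python3 - <<'E'
from h import *
im=eyes.read_camera("side"); cv2.imwrite("pics/s2.png",cv2.resize(im[180:315,260:420,::-1],None,fx=4.4,fy=4.4,interpolation=cv2.INTER_CUBIC))
for c,p,a in blobs(im,(270,195,390,310)): print(c,p.round(1),a)
E
```

```text
time: 14.65
eef_pos: [0.569, -0.2679, 0.2399]
tcp_rot: [0.992, 0.123, -0.001, -0.001]
contact_force: [0.0, 0.4, -0.1]
opening: -0.001
finger_force: 0.0
blue [312.6 197.1] 77
blue [366.8 206. ] 33
blue [372.7 230.1] 29
blue [333.4 226.8] 30
blue [313.8 254.7] 51
blue [362.5 271.7] 322
blue [309.3 273.2] 57
red [347.6 213.2] 26
red [321.5 236.7] 56
yellow [301.7 293.6] 50
```

View pics/s2.png

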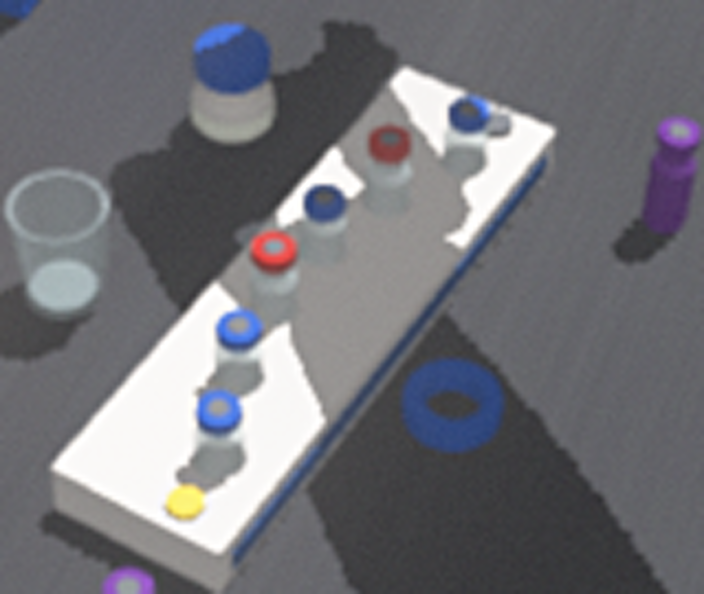

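The picture shows all six vials upright. The blue caps at crop (218,410), (238,330), (325,203) and (468,113) sit about 2–3 px lower in the image than before. The red caps at (273,250) and (388,143) are still up, and the bystanders are in place.

```bash
python3 -c "
from plant import ctrl
print(ctrl.sign_off())"
```

```text
the job is handed in; nothing more can be done
None
```

I pressed all four blue caps home in order from the yellow end, left both red caps up with all six vials upright, and handed the job in at about 15 s of the 48 s; sign-off gave no verdict.

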